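# Set out the overhauled espresso machine parts on their mats

### The arm

A 6-joint arm with a two-finger parallel gripper is mounted at the origin on the work surface. World frame = base frame: x ahead of the robot, y to its left, z up, the work surface at z = 0. Lengths are in m, angles in degrees, forces in N, time in s.
With the tool pointing down it reaches from about 0.325 to 0.775 m from the base axis. Payload 5.5 kg.
Tool frame: the origin (TCP) lies at the centre of the arm's flange, where the gripper is bolted on; the fingertips stand 182 mm ahead of it and the grasp point (between the pads) lies 163 mm ahead of it; z points along the fingers, y is the direction in which the jaws open and shut (so a half turn about z gives the same grasp; the last joint's range is limited). The gripper opens to 88 mm and grips with 3 to 60 N. Pads are 20 mm wide; open, the fingers measure 115 mm over their backs; the gripper's body (75 mm by 178 mm) begins 61 mm behind the grasp point.
Start: joints at [67.111, 5.22, 70.514, -0, 104.267, -3.249], TCP at [0.202, 0.565, 0.405] pointing down, gripper open.
Joint ranges: [-164.24, 164.24], [-49.07, 125.15], [9.68, 141.18], [-86.29, 266.29], [3.28, 154.24], [-151.56, 151.56]. Speed limits (degrees/s): [147.25, 147.25, 172.46, 180, 180, 180].

### API

Orientations are given as [roll, pitch, yaw] about the fixed x, y, z axes, in that order (R = Rz(yaw) Ry(pitch) Rx(roll)).
In Python, from station import r gives the robot as it stands. The module is installed in compiled form; this text tells all that it offers. Calls block until the motion is done:
- r.reach(position, orientation): joint-space move of the TCP to a pose.
- r.servo_line(position, rotation=None, speed=0.15): straight line of the TCP; rotation=None keeps the orientation; speed is the mean speed in m/s.
- r.move_joints(angles): joint-space move.
- r.let_go() and r.grab(squeeze=None): open the fingers fully, or close them until they stop; squeeze is the grip in N (None keeps the last).
- r.wait(seconds).
- r.inverse_kinematics(position, orientation): joint angles nearest the present ones, or None.
- r.sense(): the state.
- r.snapshot(name): name is "scene" or "top" or "wrist"; returns a dict with "frame" (400x640x3 uint8, red, green, blue), "fx", "fy", "cx", "cy" (pixels), "dist_coeffs" ([k1, k2, p1, p2, k3] as OpenCV has them; the pictures are not rectified), "R" (3x3) and "t" (3): a world point X has camera coordinates R X + t. Camera axes: x right, y down, z forward; pixel columns grow to the right and rows downward; lengths in m; the calibration is good to about 2 mm. A picture is of the moment at which its call begins. There is no depth.
A pose or a line that the arm cannot do raises r.IKError and nothing moves.
- r.hand_in(): hands the job in, once; it reports no verdict.
The state is a dict: "clock": time; "joints": joint angles; "joint_vel": joint speeds; "joint_torque": joint torques, N m; "tcp_pos": TCP position; "orientation": TCP orientation; "contact_force": force on the tool from outside, world axes, zero at the start; "torque": the same for the moment, N m; "opening": finger opening in m.
Only numpy, scipy, OpenCV 4.12 (cv2) and the standard library are available. Lean on these libraries where they do the work, as an engineer would, in place of code of your own. Each camera call takes 0.05 s, during which the arm holds its last target. There are 200 camera calls.

### The job

Get the bench ready for putting the espresso machine back together: set each of the four things on the mat made for it, that is the brass collar over the post, the steel plug inside the round rim, the solenoid valve inside the rectangular frame and the spanner between the end fences. Each must end flat on its mat and the right way up, and neither the espresso cup nor the grease tin may be pushed about or knocked over.

Things in the scene. Friction and masses are not known exactly. Their poses are not given: they have to be found in the camera images.
- collar: Loose brass ring, standing flat: outer diameter 58 mm, bore 42 mm, 28 mm high, about 0.25 kg. Origin at the centre of its underside, z up. Can be gripped across its outside.
- plug: Loose dark steel boiler plug: round flange, diameter 50 mm, 12 mm thick, with a hexagonal head about 26 mm wide over its corners rising from its middle to 40 mm in all; about 0.25 kg. Origin at the centre of its underside, z up. Grip it by the hexagonal head.
- valve: Loose solenoid valve: brass block 56 (its x) by 34 (its y) by 20 mm high, with a black coil box 36 by 34 mm on top, up to 54 mm high (plus a 3 mm steel disc on top); about 0.28 kg. Origin at the centre of its underside, z up. Grip it along its y, 34 mm wide.
- spanner: Loose flat dark steel spanner, open-ended at both ends (the two ends alike): 130 mm long along its x, shank 16 mm wide (its y), heads 30 mm wide, 10 mm thick all over; about 0.12 kg. Origin at the centre of its underside, z up. Grip it across the shank.
- collar_mat: Fixed holder mat: black rubber base, 4 mm thick, with mid-grey fittings and a flat white inlay. 90 x 90 mm, an upright post in the middle, diameter 24 mm, its top 24 mm above the table, round white inlay about it: the collar goes over the post (9 mm of play all round). Origin at the centre of its underside, z up. 
- plug_mat: Fixed holder mat: black rubber base, 4 mm thick, with mid-grey fittings and a flat white inlay. 90 x 90 mm, a round rim, inside diameter 68 mm, outside 76 mm, its top 10 mm above the table, round white inlay: the plug's flange stands inside (9 mm of play). Origin at the centre of its underside, z up. 
- valve_mat: Fixed holder mat: black rubber base, 4 mm thick, with mid-grey fittings and a flat white inlay. 90 x 90 mm, a rectangular frame, inside 72 (its x) by 50 mm (its y), walls 4 mm, top 10 mm above the table, rectangular white inlay: the valve stands inside, its long side along the frame's (8 mm of play). Origin at the centre of its underside, z up. 
- spanner_mat: Fixed holder mat: black rubber base, 4 mm thick, with mid-grey fittings and a flat white inlay. 158 (its x) by 64 mm (its y), with a U-shaped fence at each end, tops 10 mm above the table: 146 mm between end walls, 48 mm between side walls, middle 90 mm open for fingers. The spanner lies flat within the fences along x, either way round. Origin at the centre of its underside, z up. 
- cup: White espresso cup standing among the parts, 52 mm across the rim, 55 mm high. To be left alone. Origin at the centre of its underside, z up. 
- tin: Small round bare-metal grease tin among the parts, diameter 40 mm, 30 mm high. To be left alone. Origin at the centre of its underside, z up. 
Mind the look-alikes: they are no part of the job. Leave any blue look-alike of the valve alone.

How it is judged (in metres and radians):
At the end, for the whole second after the job is handed in: Collar and plug within 11 mm, valve within 12 mm and spanner within 13 mm of the centres of their own mats; each resting flat (tilt under 0.12 rad) on the mat's base, 2 to 7.5 mm above the table; valve and spanner within 0.3 rad of their mat's long direction, either way round; all at rest (horizontal distance between collar and collar_mat below 0.011 m and z of collar in the frame of collar_mat between 0.002 and 0.0075 m and angle between each of collar, plug, valve, spanner's own z axis and vertical below 0.12 rad and linear speed of each of collar, plug, valve, spanner below 0.02 m/s and horizontal distance between plug and plug_mat below 0.011 m and z of plug in the frame of plug_mat between 0.002 and 0.0075 m and horizontal distance between valve and valve_mat below 0.012 m and z of valve in the frame of valve_mat between 0.002 and 0.0075 m and horizontal distance between spanner and spanner_mat below 0.013 m and z of spanner in the frame of spanner_mat between 0.002 and 0.0075 m and angle between the x axis of valve and the x axis of valve_mat, either way round below 0.3 rad and angle between the x axis of spanner and the x axis of spanner_mat, either way round below 0.3 rad); the robot touches nothing.
It fails at once if the espresso cup is moved by more than 30 mm or knocked over (distance of cup from where it was at the start of the episode above 0.03 m or angle between cup's own z axis and vertical above 0.5 rad).
It fails at once if the grease tin is moved by more than 30 mm or knocked over (distance of tin from where it was at the start of the episode above 0.03 m or angle between tin's own z axis and vertical above 0.5 rad).
It also fails if it takes over 109 s, if anything falls off the work surface, if the arm or the gripper's body presses on something with over 40 N, if the wrist force passes 120 N, or if a joint passes its speed limit or range.

## Working session

There is one attempt and no reset: what is moved stays moved. The work goes in short steps, each a Python script; the robot and the scene stay as the last script left them, time stands still between calls to the robot, and variables do not carry over. Pictures are saved under pics/ and viewed, about 12 in all and at most 16, crops included, and the job is handed in when it is done.

```bash
mkdir -p pics
python3 - <<'E'
from station import r
import cv2,numpy as np
for n in("top","scene"):
    s=r.snapshot(n); cv2.imwrite(f"pics/{n}0.png",s["frame"][:,:,::-1])
    print(n,s["fx"],s["fy"],s["cx"],s["cy"],s["dist_coeffs"],-np.array(s["R"]).T@s["t"]); print(np.round(s["R"],3))
print(r.sense())
E
```

```text
top 444.9881592200431 444.9881592200431 317.0223727032302 208.86410562879405 [-0.00565837  0.          0.          0.          0.        ] [0.30711395 0.03159336 1.19217911]
[[-0.024 -1.     0.013]
 [-0.987  0.022 -0.159]
 [ 0.158 -0.017 -0.987]]
scene 418.1065771181468 418.1065771181468 323.2215169362778 194.18208762404564 [-0.08904319  0.          0.          0.          0.        ] [0.97774872 0.62327216 0.63213504]
[[-0.804  0.594  0.008]
 [ 0.357  0.493 -0.793]
 [-0.475 -0.635 -0.609]]
{'clock': 0.1, 'joints': array([ 6.71105704e+01,  5.25938696e+00,  7.05752284e+01, -9.29878208e-04,
        1.04267662e+02, -3.25194989e+00]), 'joint_vel': array([ 0.0484326 , -0.1066267 , -0.12511513, -0.03571614,  0.03882181,
       -0.11334434]), 'joint_torque': array([ 2.52944010e-03, -4.47855771e+01, -4.07570136e+01,  7.00477464e-02,
        2.83982389e-02, -1.49776042e-04]), 'tcp_pos': array([0.20169696, 0.56513661, 0.40361103]), 'orientation': array([-1.79897836e+02, -4.90170165e-03,  1.60362288e+02]), 'contact_force': array([ 0.69078917,  1.03622451, -0.41409955]), 'torque': array([-0.02186538,  0.03852419,  0.02429599]), 'opening': 0.0880000536786053}
```

View pics/top0.png

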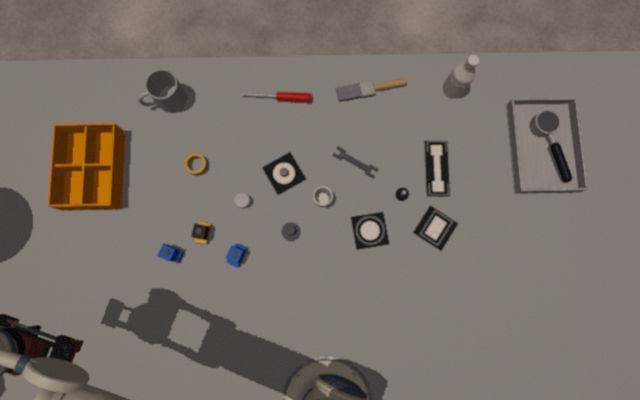

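View pics/scene0.png

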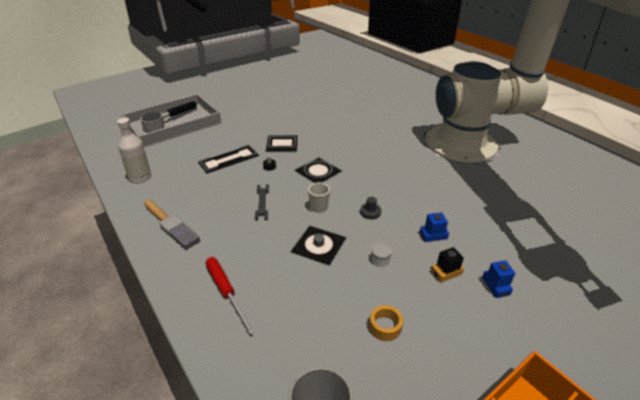

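```bash
cat > h.py <<'E'
import cv2,numpy as np
from station import r
def proj(s,P):
    R=np.array(s["R"]);K=np.array([[s["fx"],0,s["cx"]],[0,s["fy"],s["cy"]],[0,0,1.]])
    return cv2.projectPoints(np.asarray(P,float).reshape(-1,3),cv2.Rodrigues(R)[0],np.array(s["t"],float),K,np.array(s["dist_coeffs"],float))[0].reshape(-1,2)
def ortho(s,x0,x1,y0,y1,z=0,res=.001):
    """world-aligned picture of plane z: columns grow with -y from y1, rows with -x from x1"""
    X,Y=np.meshgrid(np.arange(x1,x0,-res),np.arange(y1,y0,-res),indexing="ij")
    m=proj(s,np.stack([X,Y,0*X+z],-1)).reshape(X.shape+(2,)).astype(np.float32)
    return cv2.remap(s["frame"][:,:,::-1].copy(),m[...,0],m[...,1],cv2.INTER_CUBIC)
E
python3 - <<'E'
from h import *
s=r.snapshot("top"); im=ortho(s,.25,.70,-.36,.42)
cv2.imwrite("pics/ortho0.png",cv2.convertScaleAbs(im,alpha=1.6))
E
```

```text
(no output)
```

View pics/ortho0.png

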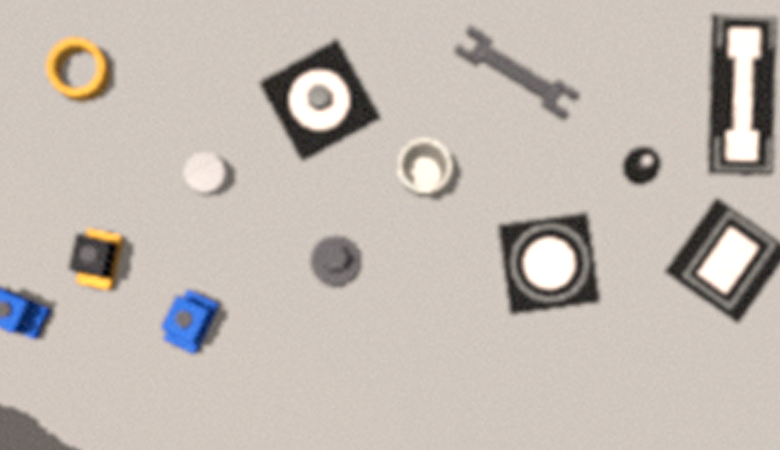

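Run:
```python
from h import *
s=r.snapshot("top")
def seg(name,cx,cy,h,z,lo,hi):
    # h half-window, mask where lo<=HSV<=hi
    im=ortho(s,cx-h,cx+h,cy-h,cy+h,z,.0005); m=cv2.inRange(cv2.cvtColor(cv2.GaussianBlur(im,(5,5),0),cv2.COLOR_BGR2HSV),lo,hi)
    c=max(cv2.findContours(m,0,2)[0],key=cv2.contourArea)
    M=cv2.moments(c);u,v=M["m10"]/M["m00"],M["m01"]/M["m00"];w=lambda u,v:np.round((cx+h-v*.0005,cy+h-u*.0005),4)
    q=cv2.minAreaRect(c); b=cv2.boxPoints(q)
    e=[b[1]-b[0],b[2]-b[1]];e=max(e,key=np.linalg.norm);yaw=np.degrees(np.arctan2(-e[0],-e[1]))%180
    print(name,"cent",w(u,v),"rect",w(*q[0]),"size",np.round(np.sort(q[1])*.5,1),"yaw",round(yaw,1))
im=s["frame"]; 
blk=((0,0,0),(180,255,55)); dark=((0,0,0),(180,255,95)); wh=((0,0,170),(180,70,255))
g=ortho(s,.4,.42,-.1,-.08);print("table hsv",cv2.cvtColor(g,cv2.COLOR_BGR2HSV).mean((0,1)))
for n,x,y,h in(("cm",.601,.10,.07),("pm",.437,-.129,.06),("vm",.44,-.308,.06),("sm",.605,-.323,.09)):
    seg(n+" base",x,y,h,.004,*dark); seg(n+" inlay",x,y,h,.004,(0,0,140),(180,90,255))
seg("collar",.632,.343,.05,.014,(10,100,60),(35,255,255))
seg("spanner",.628,-.096,.08,.010,(0,0,0),(180,255,85))
seg("plug",.439,.084,.045,.010,(0,0,0),(180,255,85))
seg("valve coil",.442,.324,.04,.054,(0,0,0),(180,255,55))
seg("valve brass",.442,.324,.05,.02,(10,100,60),(35,255,255))
w=r.snapshot("wrist");se=r.sense()
from scipy.spatial.transform import Rotation as Ro
T=Ro.from_euler("xyz",se["orientation"],degrees=True).as_matrix()
print("cam in tool",T.T@(-np.array(w["R"]).T@w["t"]-se["tcp_pos"]));print(np.round(np.array(w["R"])@T,3),w["fx"])
```

```text
table hsv [17.96190476 26.27857143 72.15      ]
cm base cent [0.5991 0.1004] rect [0.5991 0.1004] size [91.4 91.8] yaw 28.9
cm inlay cent [0.5996 0.1009] rect [0.5993 0.101 ] size [57.5 58. ] yaw 90.0
pm base cent [ 0.4364 -0.1281] rect [ 0.4364 -0.1282] size [91.8 91.8] yaw 97.9
pm inlay cent [ 0.4367 -0.1283] rect [ 0.4367 -0.1282] size [49.6 50.1] yaw 9.5
vm base cent [ 0.4395 -0.306 ] rect [ 0.4393 -0.3058] size [91.1 91.7] yaw 145.0
vm inlay cent [ 0.4397 -0.3065] rect [ 0.4397 -0.3066] size [34.8 56.7] yaw 145.1
sm base cent [ 0.6038 -0.3206] rect [ 0.6039 -0.3206] size [ 65.8 159.8] yaw 178.5
sm inlay cent [ 0.6047 -0.3215] rect [ 0.6051 -0.3212] size [ 30.7 131.2] yaw 178.7
collar cent [0.6277 0.3387] rect [0.6275 0.3382] size [58.  65.4] yaw 55.0
spanner cent [ 0.6243 -0.0956] rect [ 0.6241 -0.0961] size [ 29.4 127.2] yaw 58.2
plug cent [0.4375 0.0831] rect [0.437  0.0835] size [46. 47.] yaw 0.0
valve coil cent [0.4373 0.3119] rect [0.4375 0.3117] size [31.6 40.2] yaw 77.6
valve brass cent [0.4364 0.3148] rect [0.4384 0.3156] size [38.  57.2] yaw 167.8
cam in tool [0.07585654 0.00083911 0.01885185]
[[-0.001  1.    -0.   ]
 [-0.96  -0.001 -0.28 ]
 [-0.28  -0.     0.96 ]] 314.09089119675036
```

```bash
cat >> h.py <<'E'
def go(x,y,z,yaw):
    """reach with the yaw (mod 180) that keeps joint 6 most central"""
    c=[]
    for k in(0,180):
        j=r.inverse_kinematics([x,y,z],[180,0,(yaw+k+180)%360-180])
        if j is not None:c.append((abs(j[5]),k))
    k=min(c)[1]; r.reach([x,y,z],[180,0,(yaw+k+180)%360-180])
def look(name,cx,cy,z,fn,h=.06):
    r.wait(.3); s=r.snapshot("wrist"); im=ortho(s,cx-h,cx+h,cy-h,cy+h,z,.00025*h/.06)
    im=cv2.convertScaleAbs(im,alpha=1.5); n=im.shape[0]//2
    cv2.line(im,(n,0),(n,2*n),(0,0,255),1);cv2.line(im,(0,n),(2*n,n),(0,0,255),1)
    cv2.imwrite(f"pics/{fn}.png",im); st=r.sense(); print(name,st["clock"],st["tcp_pos"].round(4),st["joints"].round(0))
E
python3 - <<'E'
from h import *
go(.437,.315,.31,168); look("valve",.437,.315,.057,"v1")
r.sense()
go(.437,.083,.31,0); look("plug",.437,.083,.04,"p1")
go(.624,-.096,.31,58.5); look("sp",.624,-.096,.01,"s1",.08)
go(.628,.339,.31,0); look("col",.628,.339,.028,"c1")
a=[cv2.resize(cv2.imread(f"pics/{f}.png"),(400,300*4//3))[50:350] if 0 else cv2.resize(cv2.imread(f"pics/{f}.png"),(300,300)) for f in("v1","p1","s1","c1")]
cv2.imwrite("pics/all1.png",np.vstack([np.hstack(a[:2]),np.hstack(a[2:])]))
E
```

```text
valve 1.9333 [0.4367 0.3155 0.3101] [ 32.  -4.  89.   0.  95. -46.]
plug 3.2083 [0.4371 0.0837 0.3099] [  6. -19. 103.   0.  97. -84.]
sp 5.1417 [ 0.6239 -0.0958  0.3102] [-12.  10.  75.  -0.  95.  20.]
col 7.0917 [0.6282 0.3385 0.3101] [ 26.  23.  59.  -0.  98. -64.]
```

View pics/all1.png

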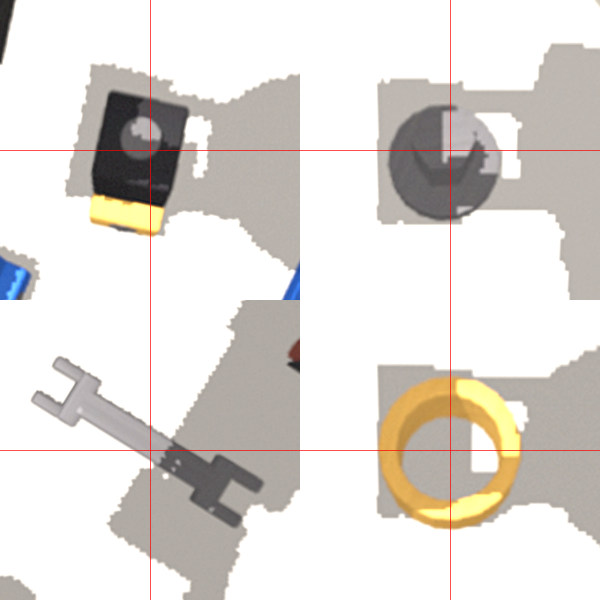

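```bash
cat >> h.py <<'E'
def pick(x,y,z,F=30):
    r.servo_line([x,y,z+.03],speed=.2); r.servo_line([x,y,z],speed=.08); r.grab(F); o=r.sense()
    print("grip opening",round(o["opening"],4),o["contact_force"].round(1)); r.servo_line([x,y,.30],speed=.25)
    o=r.sense(); print("lifted",round(o["opening"],4),o["contact_force"].round(1),o["clock"])
def place(x,y,z,yaw):
    """yaw as object yaw mod 180"""
    go(x,y,.30,yaw); r.servo_line([x,y,z+.02],speed=.2); r.servo_line([x,y,z+.001],speed=.05); r.wait(.2)
    o=r.sense(); print("down",o["tcp_pos"].round(4),o["contact_force"].round(1)); r.let_go()
    r.servo_line([x,y,.31],speed=.2); print(r.sense()["clock"])
E
python3 - <<'E'
from h import *
pick(.628,.339,.188)
place(.5993,.1007,.192,0)
look("cm",.5993,.1007,.032,"c2")
go(.437,.083,.31,0); look("plug",.437,.083,.012,"p1"); look("plug",.437,.083,.04,"p2")
cv2.imwrite("pics/all2.png",np.hstack([cv2.resize(cv2.convertScaleAbs(cv2.imread(f"pics/{f}.png"),alpha=.7),(266,266)) for f in("c2","p1","p2")]))
E
```

```text
grip opening 0.0582 [-0.5 -1.1  1.8]
lifted 0.0584 [-0.1 -0.4 -3.1] 9.4
down [0.5993 0.1006 0.193 ] [-0.3 -0.2 -2.9]
13.0583
cm 13.4083 [0.5992 0.1007 0.309 ] [  6.   7.  79.  -0.  95. -84.]
plug 14.45 [0.4376 0.083  0.3097] [  6. -19. 102.  -0.  97. -84.]
plug 14.8 [0.437 0.083 0.31 ] [  6. -19. 103.   0.  97. -84.]
```

View pics/all2.png

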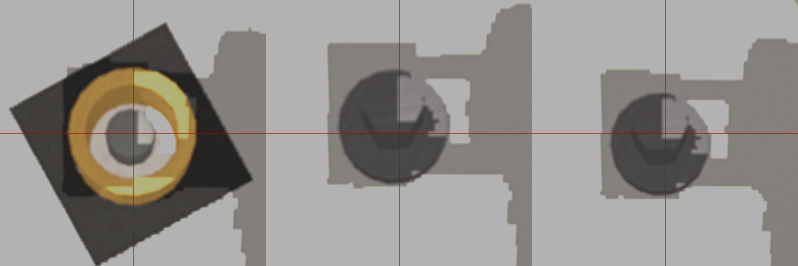

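Run:
```python
from h import *
go(.4397,.0846,.30,90)
pick(.4397,.0846,.199)
place(.4366,-.1282,.203,90)
look("pm",.4366,-.1282,.016,"p3")
go(.626,-.0955,.31,58.4); look("sp",.626,-.0955,.01,"s2",.08)
cv2.imwrite("pics/all3.png",np.hstack([cv2.resize(cv2.convertScaleAbs(cv2.imread(f"pics/{f}.png"),alpha=.7),(400,400)) for f in("p3","s2")]))
```

```text
grip opening 0.0253 [ 0.2 -0.1 -0.2]
lifted 0.0256 [-0.2 -0.1 -4.6] 18.7667
down [ 0.4366 -0.1282  0.2042] [-0.5 -0.2 -2.8]
22.6333
pm 22.9833 [ 0.4365 -0.1281  0.3091] [-21. -17. 101.   0.  96. -21.]
sp 24.125 [ 0.6254 -0.0958  0.3108] [-12.  10.  74.  -0.  95.  20.]
```

View pics/all3.png

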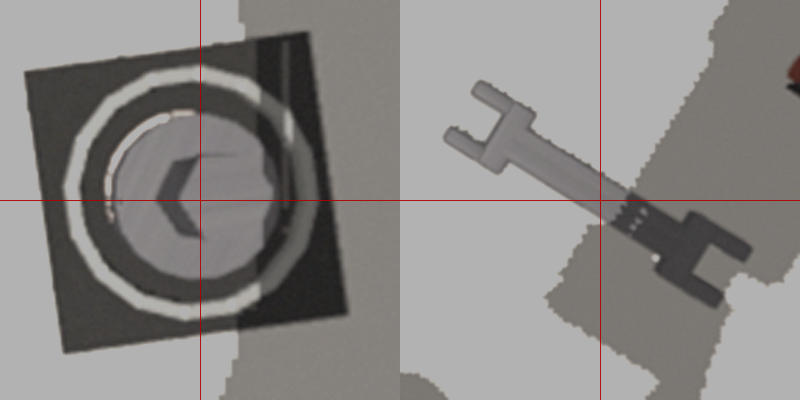

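Run:
```python
from h import *
go(.6275,-.095,.30,58.6)
pick(.6275,-.095,.185)
place(.6043,-.321,.189,178.6)
look("sm",.6043,-.321,.014,"s3",.09)
go(.4415,.318,.31,168); look("valve",.4415,.318,.057,"v2")
cv2.imwrite("pics/all4.png",np.hstack([cv2.resize(cv2.convertScaleAbs(cv2.imread(f"pics/{f}.png"),alpha=.7),(400,400)) for f in("s3","v2")]))
```

```text
grip opening 0.0155 [ 0.1 -0.4  0.2]
lifted 0.0153 [ 0.2  0.4 -0.9] 27.1833
down [ 0.6043 -0.321   0.1901] [-0.4 -0.3 -1.1]
31.3667
sm 31.7167 [ 0.6042 -0.321   0.3089] [-31.  18.  65.  -0.  96.  61.]
valve 34.4167 [0.4417 0.3178 0.31  ] [ 32.  -3.  89.  -0.  95. -46.]
```

View pics/all4.png

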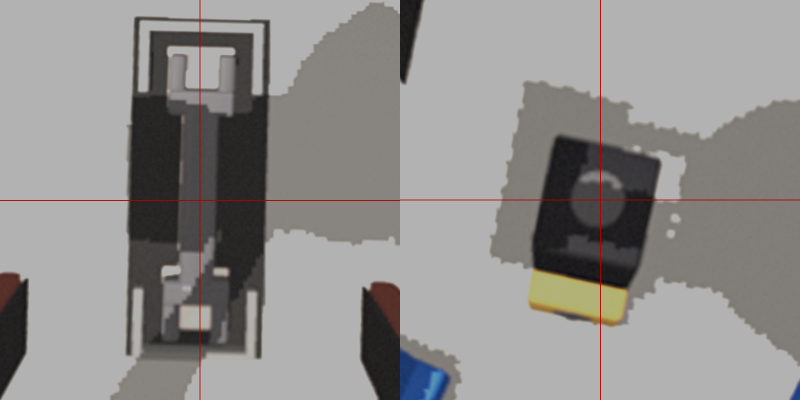

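Run:
```python
from h import *
go(.4418,.3184,.30,168)
pick(.4418,.3184,.199)
place(.4396,-.3063,.203,145)
look("vm",.4396,-.3063,.024,"v3")
r.move_joints([67.1,5.2,70.5,0,104.3,-3.2]); r.wait(.5)
s=r.snapshot("top"); im=ortho(s,.25,.70,-.39,.42)
cv2.imwrite("pics/fin_top.png",cv2.resize(cv2.convertScaleAbs(im,alpha=1.6),(790,439)))
f=r.snapshot("scene")["frame"][:,:,::-1][110:300,180:430]; cv2.imwrite("pics/fin_scene.png",cv2.resize(f,None,fx=3,fy=3,interpolation=2))
print(r.sense()["clock"])
```

```text
grip opening 0.034 [ 0.4  0.2 -0.1]
lifted 0.0335 [ 0.7  0.2 -3.6] 37.125
down [ 0.4396 -0.3063  0.2041] [-0.4  0.4 -1.8]
42.2583
vm 42.6083 [ 0.4395 -0.3063  0.309 ] [-39.  -5.  90.  -0.  95.  86.]
46.3833
```

View pics/v3.png

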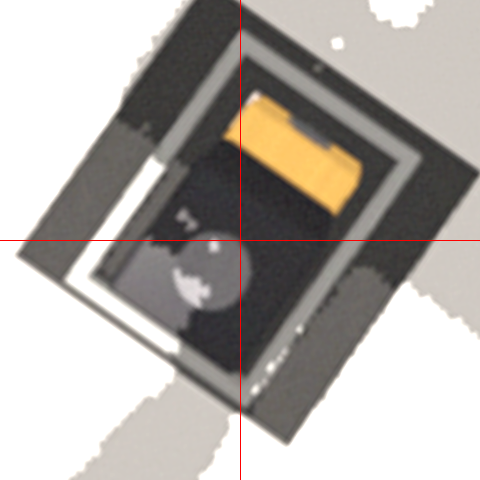

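View pics/fin_top.png

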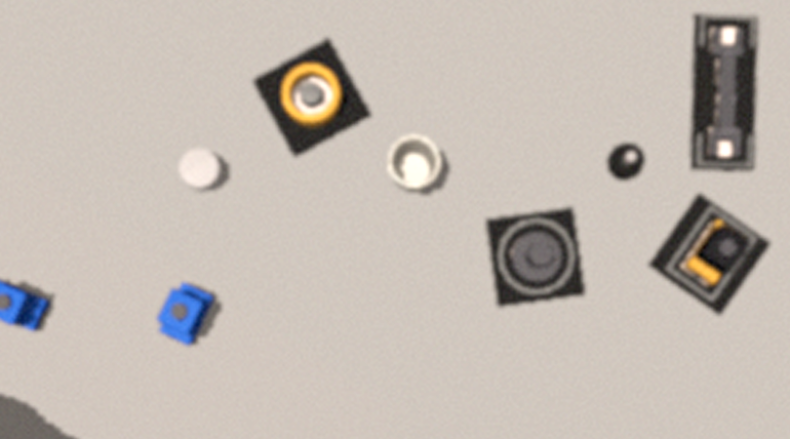

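View pics/fin_scene.png

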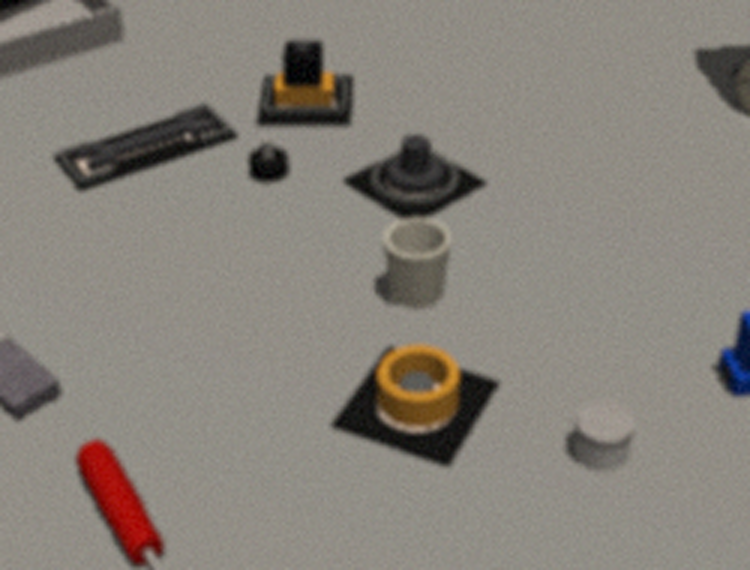

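```bash
python3 -c "
from h import *
r.hand_in();print(r.sense()['clock'])"
```

```text
the job is handed in; nothing more can be done
the job is handed in; nothing more can be done
```

All four parts are on their own mats, and I handed the job in at about 46 s on the robot's clock, against the 109 s limit. No verdict is reported.

I picked up each part once, in the order collar, plug, spanner, valve, and nothing had to be redone. The measured grip widths were 58, 25, 15.5 and 34 mm. The plug's 25 mm is closer to its 26 mm across corners than to its flats, so it was probably held slightly off them.

These are the last picture checks, all estimated by eye from the images:

| Part | Offset from mat centre | Tolerance |
|---|---|---|
| Collar | about 2 mm | 11 mm |
| Plug | about 1.5 mm | 11 mm |
| Spanner | 3–4 mm | 13 mm |
| Valve | about 2 mm | 12 mm |

- **Seating:** all four looked flat and upright, and the valve and spanner looked in line with their mats' long directions. I did not measure heights or tilt as numbers.
- **Cup, tin and look-alikes:** they looked unmoved and upright in the final top and scene pictures. I did not measure their displacement either.
- **Disagreement between cameras:** the top camera put the spanner about 4 mm and the valve 5–8 mm from where the wrist camera did. For the valve, the top camera also sees its side faces, which shifts the estimate. I used the wrist camera's valve position, and nearly its spanner position.

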